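# Load the flux-bottle carrier and lift it level

### The arm

A 6-joint arm with a two-finger parallel gripper is mounted at the origin on the work surface. World frame = base frame: x ahead of the robot, y to its left, z up, the work surface at z = 0. Lengths are in mm, angles in degrees, forces in N, time in s.
With the tool pointing down it reaches from about 300 to 750 mm from the base axis. Payload 8.5 kg.
Tool frame: the origin (TCP) lies midway between the tips of the shut fingers; the grasp point (between the pads) lies 19 mm behind it; z points along the fingers, y is the line along which they close (so a half turn about z gives the same grasp; the last joint's range is limited). The gripper opens to 88 mm and grips with 3 to 60 N. Pads are 18 mm wide; open, the fingers measure 123 mm over their backs; the gripper's body (75 mm by 187 mm) begins 45 mm behind the grasp point.
Start: joints at [53.784, 21.807, 74.336, -0, 83.858, -12.336], TCP at [222.649, 502.899, 218.248] pointing down, gripper open.
Joint ranges: [-178.18, 178.18], [-50.72, 133.34], [12.68, 142.11], [-81.47, 261.47], [9.98, 163.14], [-165.26, 165.26]. Speed limits (degrees/s): [136.94, 136.94, 180, 180, 180, 180].

### API

Orientations are given as [roll, pitch, yaw] about the fixed x, y, z axes, in that order (R = Rz(yaw) Ry(pitch) Rx(roll)).
In Python, from station import manip gives the robot as it stands.
- The arm moves only by the shell command python3 -m jog 'ROWS' [OPENING] [FORCE]. ROWS is JSON, a list of rows, each a list of 2 entries, a list of its own where there are three numbers: the shift along the tool's x, y, z in cm, then the turn about the tool's z in degrees. A call has 1 to 20 rows; each row shifts and turns the commanded pose from where the row before left it, along the tool's axes as they then stand; what a row does not reach is not made up. A row lasts 1/10 s, in which the tool goes at most 50 mm and 8.59 degrees, less where a joint would pass 70% of its speed; a pose out of reach is approached as far as the arm can. A call is refused whole if a number of a shift passes 5 or a number of a turn 8.59, either way. A call with a gripper value outside its range is refused whole. OPENING is the closure, from 0 (fully open) to 1 (shut), set as the call begins (- or left out, the last holds). The fingers move at their own pace and stop on an object; FORCE is the grip in N (left out, the last holds). Time passes only in rows, so rows that do not move let the fingers close. It gives the time, the measured TCP pose, the force, the opening and the grip force at its end, in the units of the state.
- manip.sense(): the state, without advancing time (a new reading comes with each control period).
- manip.grab_frame(name): name is "side" or "top"; returns a dict with "img" (420x560x3 uint8, blue, green, red), "fx", "fy", "cx", "cy" (pixels), "extrinsics" (4x4, takes a point from camera to world coordinates). Camera axes: x right, y down, z forward; pixel columns grow to the right and rows downward; lengths in mm; the calibration is good to about 2 mm. A picture is of the moment at which its call begins. There is no depth.
- manip.job_done(): hands the job in; it is judged then, once.
The state is a dict: "t": time; "q": joint angles; "dq": joint speeds; "effort": joint torques, N m; "position": TCP position; "tool_rot": TCP orientation; "contact_force": force on the tool from outside, world axes, zero at the start; "torque": the same for the moment, N m; "grip_width": finger opening in mm; "grip_force": force on a finger pad.
Only numpy, scipy, OpenCV 4.12 (cv2) and the standard library are available. Lean on these libraries where they do the work, as an engineer would, in place of code of your own. Each camera call takes 0.05 s, during which the arm holds its last target. There are 200 camera calls.

### The job

Set the dropper bottle that stands loose on the blue repair mat down into the empty well of the small two-bottle carrier (lowered in, not dropped) and let go of it. Then take the carrier by its handle bar, lift it with both bottles about 10 cm clear of the mat, and finish while still holding it there, level and still, without letting go. Keep the bottles and carrier from tipping and leave the other things on the bench where they are.

Things in the scene. Friction and masses are not known exactly. Their poses are not given: they have to be found in the camera images.
- bottle: Loose white plastic dropper bottle, to be seated: upright cylinder 34 mm in diameter up to 66 mm high, then a shoulder and a thin nozzle; 90 mm high in all, about 65 g. Stands on the mat. Origin: centre of its underside; z up. It is the twin of the bottle already in the carrier. Grip it by the round body, 45 to 60 mm above its underside: lower than that the fingertips meet the well's rim.
- seated_bottle: The identical dropper bottle that already stands in the other well of the carrier. Origin: centre of its underside; z up.
- carrier: Loose grey two-bottle carrier standing on the mat, about 320 g empty, turned any way round. Base 184 mm long (its x) by 56 mm wide (its y), 100 mm wide across the middle, 6 mm thick. A round open well on either side of the handle, 65 mm from the middle along x: inner diameter 39 mm, outer 47 mm, floor 6 mm and rim 28 mm above the underside. Origin: centre of its underside; z up.
- handle: Handle of the carrier, fixed to it: a bar along the carrier's y, 100 mm long, 14 mm thick (along the carrier's x) and 20 mm high, on a post 12 mm wide at each end (76 mm free between the posts). Origin: middle of the bar, 128 mm above the carrier's underside; same axes as the carrier. The bottles' nozzles end 96 mm above the carrier's underside.
- empty_well (a point): Centre of the floor of the empty well, on the carrier's +x side, 6 mm above the carrier's underside. The seated bottle's underside rests here.
- full_well (a point): Centre of the floor of the well that already holds a bottle, on the carrier's -x side.
- mat: Blue silicone repair mat fixed to the bench, 460 mm along x by 740 mm along y, 4 mm thick, with 12 mm high parts trays moulded along its far edge (from 168 mm beyond its middle). Origin: centre of its underside.
- pot: Bystander: squat white screw pot with black lid, 40 mm in diameter, 38 mm high, standing 85 mm from the loose bottle (centre to centre). Origin: centre of its underside.
- board: Bystander: small green circuit board, 90 x 40 mm, under 8 mm high, lying on the mat's middle. Origin: centre of its underside.
- dish: Bystander: steel screw dish, 48 mm in diameter, 14 mm high, on the mat's near middle. Origin: centre of its underside.
- driver: Bystander: screwdriver 150 mm long lying at the near side.
- brush: Bystander: small brush 160 mm long lying at the right.
- phone: Bystander: black phone, 148 x 71 x 8 mm, lying at the left.

How it is judged (in metres and radians):
On the way, in this order (a step that is already met when the one before it is completed fails the run):
1. the loose bottle stands in the empty well, let go, while the carrier still stands on the mat (horizontal distance between bottle and empty_well below 0.007 m and z of bottle in the frame of carrier between 0.001 and 0.01 m and angle between the z axis of bottle and the z axis of carrier, either way round below 0.15 rad and contact force between bottle and the fingers below 0.1 N and height (world z) of carrier below 0.012 m), for 0.3 s.
2. the carrier with both bottles hangs from the hand by its handle, clear of the mat, level and still (horizontal distance between bottle and empty_well below 0.007 m and z of bottle in the frame of carrier between 0.001 and 0.01 m and angle between the z axis of each of bottle, seated_bottle and the z axis of carrier, either way round below 0.15 rad and horizontal distance between seated_bottle and full_well below 0.007 m and z of seated_bottle in the frame of carrier below 0.01 m and height (world z) of carrier between 0.07 and 0.2 m and angle between carrier's own z axis and vertical below 0.12 rad and contact force between handle and the fingers above 2 N and contact force between carrier and mat below 0.1 N and linear speed of carrier below 0.03 m/s and angular speed of carrier below 0.2 rad/s and contact force between each of bottle, seated_bottle and the fingers below 0.1 N), for 0.5 s.
At the end, for the whole second after the job is handed in: The carrier hangs from the hand by its handle only, underside 70 to 200 mm above the bench, tilt under 0.12 rad, still (under 30 mm/s, 0.2 rad/s); both bottles stand in their wells (within 7 mm of the centre, 4 mm of the floor), untouched by the fingers (all of step 2); the arm keeps its last pose, push and grip.
It fails at once if a bottle tips over (more than 0.5 rad) (angle between any of bottle, seated_bottle's own z axis and vertical above 0.5 rad).
It fails at once if the carrier tips (more than 0.35 rad) (angle between carrier's own z axis and vertical above 0.35 rad).
It fails at once if the bottle is dropped into the well: let go more than 10 mm above the rim (contact force between bottle and the fingers below 0.02 N and horizontal distance between bottle and empty_well below 0.03 m and z of bottle in the frame of carrier above 0.038 m).
It fails at once if another thing is moved by more than 30 mm or tipped (distance of any of pot, board, dish, driver, brush, phone from where it was at the start of the episode above 0.03 m or angle between pot's own z axis and vertical above 0.5 rad).
It also fails if it takes over 64 s, if anything falls off the work surface, if the arm or the gripper's body presses on something with over 40 N, if the wrist force passes 120 N, or if a joint passes its speed limit or range.

## Working session

There is one attempt and no reset: what is moved stays moved. The work goes in short steps, Python scripts to look and compute and a shell command to move; the robot and the scene stay as the last step left them, time stands still between calls to the robot, and variables do not carry over. Pictures are saved under pics/ and viewed, at most 12 in all, crops included, and the job is handed in when it is done.

```bash
mkdir -p pics; cat > h.py <<'E'
import numpy as np, cv2
from station import manip
def grab(n,f=None):
    d=manip.grab_frame(n)
    if f: cv2.imwrite(f'pics/{f}.png',d['img'])
    return d
def ray(d,u,v):
    E=np.array(d['extrinsics']);r=E[:3,:3]@np.array([(u-d['cx'])/d['fx'],(v-d['cy'])/d['fy'],1.]);return E[:3,3],r/np.linalg.norm(r)
def onz(d,u,v,z):
    o,r=ray(d,u,v);return o+r*(z-o[2])/r[2]
def proj(d,p):
    c=np.linalg.inv(np.array(d['extrinsics']))@np.append(p,1.);return np.array([d['fx']*c[0]/c[2]+d['cx'],d['fy']*c[1]/c[2]+d['cy']])
E
python3 - <<'E'
from h import *
import pickle
a=grab('top','top0');b=grab('side','side0')
for d in(a,b): print(np.round(d['extrinsics'],2).tolist(),d['fx'],d['cx'],d['cy'])
print(manip.sense())
E
```

```text
[[0.02, -0.99, 0.1, 365.05], [-1.0, -0.02, 0.02, 8.62], [-0.01, -0.1, -0.99, 1522.74], [0.0, 0.0, 0.0, 1.0]] 538.9368732175357 281.62198327833386 209.1616980874709
[[0.97, -0.16, 0.15, 327.1], [-0.22, -0.67, 0.71, -867.51], [-0.01, -0.72, -0.69, 975.53], [0.0, 0.0, 0.0, 1.0]] 433.7277440681413 277.9082641904345 217.4315385380606
{'t': 0.1, 'q': array([ 5.37834902e+01,  2.18392175e+01,  7.43762344e+01,  1.43233023e-03,
        8.38569524e+01, -1.23346514e+01]), 'dq': array([ 0.06362513, -0.04740319, -0.07556817, -0.00690783, -0.04128932,
        0.01774142]), 'effort': array([ 3.13139193e-03, -4.38649499e+01, -2.24913794e+01,  7.14237615e-02,
        3.42086703e-02, -9.41063172e-05]), 'position': array([222.50484977, 502.71199398, 217.70453923]), 'tool_rot': array([-1.79929571e+02, -1.68581344e-02,  1.56117977e+02]), 'contact_force': array([-0.08964173,  0.64444921, -0.17496311]), 'torque': array([-0.00593677,  0.00968976,  0.0312771 ]), 'grip_force': 0.0, 'grip_width': 88.28680989383504}
```

View pics/top0.png

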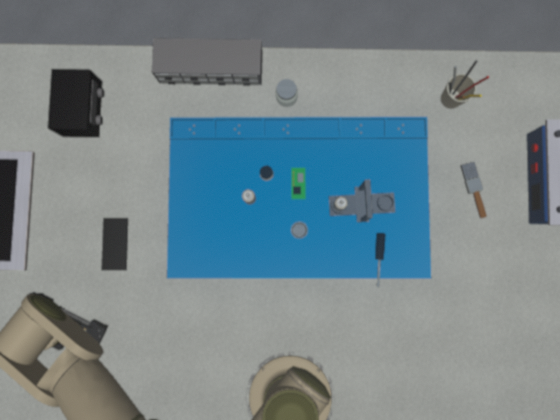

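View pics/side0.png

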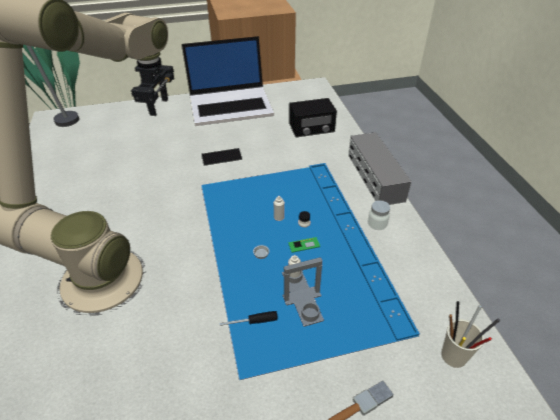

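The top view shows the loose bottle at (248,196), the pot at (266,172), the seated bottle at (341,203), the handle at (365,200) and the empty well at (386,203). The side view agrees: bottle at (279,208), handle at (303,266), empty well at (310,311). I'll zoom in on both.

```bash
python3 - <<'E'
from h import *
a=grab('top');b=grab('side')
A=cv2.resize(a['img'][160:240,230:410],None,fx=4,fy=4,interpolation=cv2.INTER_CUBIC)
B=cv2.resize(b['img'][185:335,250:350],None,fx=4,fy=4,interpolation=cv2.INTER_CUBIC)
cv2.imwrite('pics/A.png',A);cv2.imwrite('pics/B.png',B)
# loose bottle in both: non-blue blob
for d,(x0,x1,y0,y1) in((a,(236,258,186,208)),(b,(268,290,192,226))):
    c=d['img'][y0:y1,x0:x1].astype(int); m=(c[...,2]>95).astype(np.uint8)
    n,l,s,ce=cv2.connectedComponentsWithStats(m);i=1+np.argmax(s[1:,4]);print(s[i]+[x0,y0,0,0,0],ce[i]+[x0,y0])
E
```

```text
[242 189  13  14 133] [247.9924812  195.54887218]
[273 196  12  25 232] [278.5       208.1637931]
```

View pics/A.png

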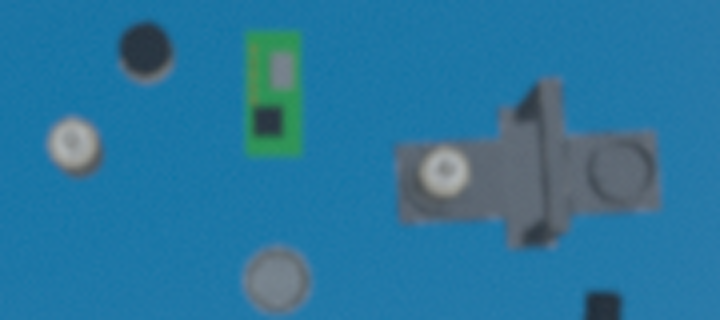

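View pics/B.png

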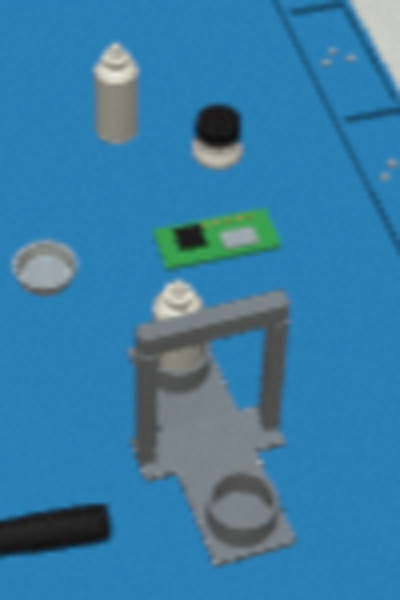

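A: loose bottle at (73,143), its nozzle at (71,141), pot at (146,50). Carrier base corners are about (397,145), (656,132), (659,210), (402,222), well rim centre (621,171), seated bottle top (444,171). B: handle bar top from about (135,335) to (288,298), well rim centre (242,500), loose nozzle (115,47).

```bash
python3 - <<'E'
from h import *
a=grab('top');b=grab('side')
fa=lambda x,y,z:onz(a,(x+.5)/4-.5+230,(y+.5)/4-.5+160,z).round(1)
fb=lambda x,y,z:onz(b,(x+.5)/4-.5+250,(y+.5)/4-.5+185,z).round(1)
print('bottle',fa(73,143,70),fa(71,141,94),fb(115,47,94),fb(116,82,70))
print('pot',fa(146,50,42),fb(218,125,42))
c=np.array([fa(*p,10) for p in[(397,145),(656,132),(659,210),(402,222)]]);print('base',c,c.mean(0),np.linalg.norm(np.diff(c,axis=0),axis=1))
d=(c[1]+c[2]-c[0]-c[3]);print('yaw',np.degrees(np.arctan2(d[1],d[0])))
print('well',fa(621,171,32),fb(242,500,32)); print('seated',fa(444,171,76),fa(446,168,100),fb(179,290,100))
print('bar ends top', fb(137,333,142),fb(288,298,142))
print('dish',fa(277,280,18))
# automatic: carrier base in top by mask
m=a['img'][160:240,320:400].astype(int);g=((m[...,0]-m[...,2])<40).astype(np.uint8)
n,l,s,ce=cv2.connectedComponentsWithStats(g);print(s[1:]);
E
```

```text
bottle [546.8 124.9  70. ] [545.1 124.3  94. ] [546.6 122.3  94. ] [544.  108.7  70. ]
pot [616.5  78.1  42. ] [616.7  71.4  42. ]
base [[ 557.5  -99.3   10. ]
 [ 570.3 -281.7   10. ]
 [ 515.1 -283.8   10. ]
 [ 502.9 -103.6   10. ]] [ 536.45 -192.1    10.  ] [182.84857123  55.23993121 180.61251341]
yaw -86.05589836368027
well [ 539.6 -253.3   32. ] [ 541.4 -259.2   32. ]
seated [ 532.  -126.5   76. ] [ 531.3 -125.6  100. ] [ 531.  -134.3  100. ]
bar ends top [ 487.1 -197.4  142. ] [ 586.3 -192.   142. ]
dish [459.8 -16.3  18. ]
[[  10   20   64   41 1427]
 [  57   74    7    6   40]]
```

```bash
cat >> h.py <<'E'
from scipy.spatial.transform import Rotation as R
def to(p,yaw=None):
    s=manip.sense();M=R.from_euler('xyz',s['tool_rot'],degrees=True)
    print('t',round(s['t'],2),'pos',s['position'].round(1),'rot',s['tool_rot'].round(2),'tool shift cm',(M.inv().apply(np.array(p)-s['position'])/10).round(2),'F',s['contact_force'].round(1),'w',round(s['grip_width'],1))
    if yaw is not None: print('turn about tool z',round(s['tool_rot'][2]-yaw,2))
E
python3 -m jog '[[[0,0,0],7.75],[[0,0,0],7.75],[[0,0,0],7.75],[[0,0,0],7.75],[[0,0,0],7.75],[[0,0,0],7.75],[[0,0,0],7.75],[[0,0,0],7.75],[[0,0,0],0],[[0,0,0],0]]'
python3 -c "
from h import *
to((546,124.3,130),94)"
```

```text
t: 1.3
position: [222.6, 502.9, 218.2]
tool_rot: [-180.0, 0.0, 94.3]
contact_force: [-0.4, 0.9, 0.3]
grip_width: 88.4
grip_force: 0.0
t 1.3 pos [222.6 502.9 218.2] rot [-1.7999e+02  1.0000e-02  9.4330e+01] tool shift cm [-40.19  29.39   8.82] F [-0.4  0.9  0.3] w 88.4
turn about tool z 0.33
```

```bash
python3 -m jog '[[[-3.35,2.45,0.5],0.3],[[-3.35,2.45,0.5],0],[[-3.35,2.45,0.5],0],[[-3.35,2.45,0.5],0],[[-3.35,2.45,0.5],0],[[-3.35,2.45,0.5],0],[[-3.35,2.45,0.5],0],[[-3.35,2.45,0.5],0],[[-3.35,2.45,0.5],0],[[-3.35,2.45,0.5],0],[[-3.35,2.45,0.5],0],[[-3.35,2.45,0.5],0],[[0,0,0],0],[[0,0,0],0],[[0,0,0],0]]'
python3 - <<'E'
from h import *
to((546,124.3,37),94)
b=grab('side');B=cv2.resize(b['img'][130:250,220:340],None,fx=4,fy=4,interpolation=cv2.INTER_CUBIC);cv2.imwrite('pics/C.png',B)
E
```

```text
t: 2.8
position: [542.3, 122.4, 158.4]
tool_rot: [-180.0, -0.0, 93.9]
contact_force: [-0.1, -0.0, -0.3]
grip_width: 88.2
grip_force: 0.0
t 2.8 pos [542.3 122.4 158.4] rot [-1.7999e+02 -1.0000e-02  9.3940e+01] tool shift cm [ 0.16  0.39 12.14] F [-0.1 -0.  -0.3] w 88.2
turn about tool z -0.06
```

View pics/C.png

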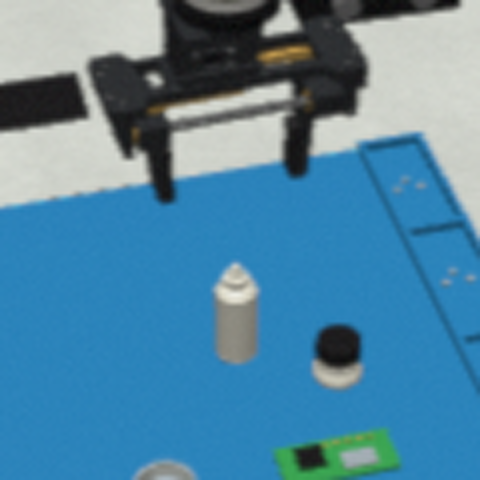

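The gripper is straddling the bottle: fingertips at (165,195) and (297,172), bottle at (237,310). The pot at (338,355) is off the finger line, so I'll descend and grip.

```bash
python3 -m jog '[[[0.16,0.39,1.5],0],[[0,0,1.5],0],[[0,0,1.5],0],[[0,0,1.5],0],[[0,0,1.5],0],[[0,0,1.5],0],[[0,0,1.5],0],[[0,0,1.0],0],[[0,0,0.6],0],[[0,0,0],0],[[0,0,0],0]]'
python3 -m jog '[[[0,0,0],0],[[0,0,0],0],[[0,0,0],0],[[0,0,0],0],[[0,0,0],0],[[0,0,0],0],[[0,0,0],0],[[0,0,0],0],[[0,0,0],0],[[0,0,0],0],[[0,0,0],0],[[0,0,0],0],[[0,0,0],0],[[0,0,0],0],[[0,0,0],0]]' 1 12
python3 -c "
from h import *
to((546,124.3,215))"
```

```text
t: 3.95
position: [546.9, 123.6, 37.8]
tool_rot: [180.0, 0.0, 93.8]
contact_force: [-0.5, -0.1, -0.5]
grip_width: 88.0
grip_force: 0.0
t: 5.45
position: [546.7, 123.4, 37.2]
tool_rot: [180.0, 0.0, 93.8]
contact_force: [0.7, -0.5, -0.4]
grip_width: 33.7
grip_force: 12.0
t 5.45 pos [546.7 123.4  37.2] rot [180.     0.    93.82] tool shift cm [  0.1   -0.07 -17.78] F [ 0.7 -0.5 -0.4] w 33.7
```

```bash
python3 -m jog '[[[0,0,-0.8],0],[[0,0,-1.5],0],[[0,0,-2],0],[[0,0,-2.5],0],[[0,0,-3],0],[[0,0,-3],0],[[0,0,-2.5],0],[[0,0,-1.5],0],[[0,0,-0.8],0],[[0,0,0],0],[[0,0,0],0]]'
python3 -c "
from h import *
to((541,-256.5,213),94)"
```

```text
t: 6.55
position: [546.4, 123.3, 212.5]
tool_rot: [-179.9, -0.0, 93.8]
contact_force: [0.6, 0.1, -1.4]
grip_width: 33.1
grip_force: 12.0
t 6.55 pos [546.4 123.3 212.5] rot [-179.92   -0.     93.82] tool shift cm [-37.86  -3.06  -0.05] F [ 0.6  0.1 -1.4] w 33.1
turn about tool z -0.18
```

```bash
python3 -m jog '[[[-0.8,-0.07,0],-0.2],[[-1.6,-0.13,0],0],[[-2.5,-0.2,0],0],[[-3,-0.24,0],0],[[-3,-0.24,0],0],[[-3,-0.24,0],0],[[-3,-0.24,0],0],[[-3,-0.24,0],0],[[-3,-0.24,0],0],[[-3,-0.24,0],0],[[-3,-0.24,0],0],[[-3,-0.24,0],0],[[-2.5,-0.2,0],0],[[-1.6,-0.13,0],0],[[-0.8,-0.07,0],0],[[0,0,0],0],[[0,0,0],0],[[0,0,0],0]]'
python3 - <<'E'
from h import *
to((541,-256.5,130),94)
a=grab('top');b=grab('side')
A=cv2.resize(a['img'][150:250,320:420],None,fx=4,fy=4,interpolation=cv2.INTER_CUBIC)
B=cv2.resize(b['img'][185:335,250:350],None,fx=4,fy=4,interpolation=cv2.INTER_CUBIC)
cv2.imwrite('pics/D.png',np.hstack([np.vstack([A,np.zeros((200,400,3),np.uint8)]),B]))
E
```

```text
t: 8.35
position: [543.1, -244.8, 213.4]
tool_rot: [180.0, -0.0, 94.1]
contact_force: [0.6, -0.2, -1.0]
grip_width: 33.3
grip_force: 12.0
t 8.35 pos [ 543.1 -244.8  213.4] rot [ 1.800e+02 -1.000e-02  9.409e+01] tool shift cm [-1.15 -0.29  8.34] F [ 0.6 -0.2 -1. ] w 33.3
turn about tool z 0.09
```

View pics/D.png

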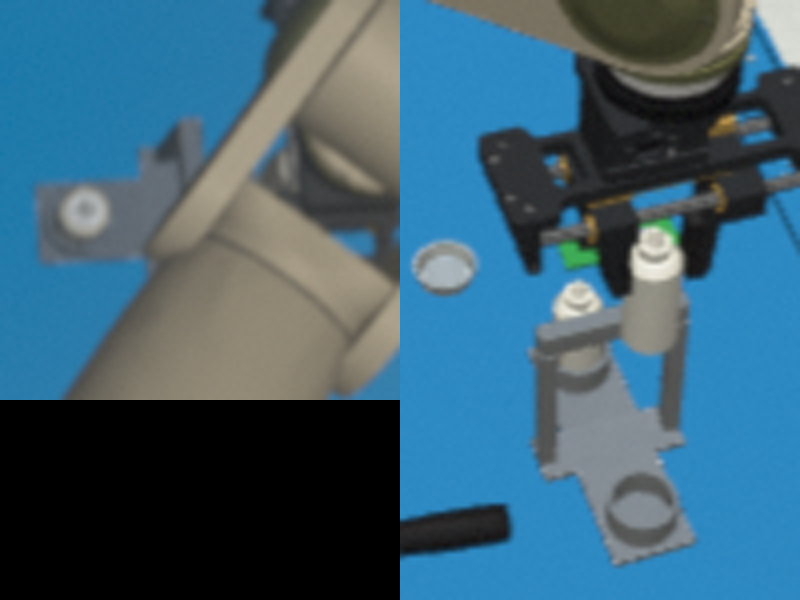

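The side view shows the bottle held upright, bottom at (650,345) in the panel, with the well rim centred at (642,508). The top view is hidden by the arm. Bottle-to-TCP and well offsets from both views agree on TCP ≈ (541.5, -258).

```bash
python3 -m jog '[[[-0.6,-0.12,0],0.1],[[-0.71,-0.12,0],0],[[0,0,1.5],0],[[0,0,2],0],[[0,0,2.5],0],[[0,0,2.5],0],[[0,0,2],0],[[0,0,1.5],0],[[0,0,0.8],0],[[0,0,0],0],[[0,0,0],0],[[0,0,0],0]]'
python3 - <<'E'
from h import *
to((541.5,-258,78),94)
b=grab('side')
B=cv2.resize(b['img'][235:335,275:350],None,fx=6,fy=6,interpolation=cv2.INTER_CUBIC)
# predicted: circles drawn from the assumed geometry
def ring(p,r,col):
    q=[proj(b,np.array(p)+[r*np.cos(t),r*np.sin(t),0]) for t in np.linspace(0,6.3,40)]
    q=((np.array(q)-[275,235]+.5)*6-.5).round().astype(np.int32);cv2.polylines(B,[q],True,col,1)
ring((541,-257,32),19.5,(0,0,255))
z=manip.sense()['position'][2]-37.2+4
ring((541,-257,z),17,(0,255,0))
cv2.imwrite('pics/E.png',B)
E
```

```text
t: 9.65
position: [541.9, -259.4, 86.2]
tool_rot: [179.9, 0.1, 93.9]
contact_force: [0.2, -0.3, -0.6]
grip_width: 33.3
grip_force: 12.0
t 9.65 pos [ 541.9 -259.4   86.2] rot [1.7993e+02 7.0000e-02 9.3920e+01] tool shift cm [ 0.14 -0.03  0.82] F [ 0.2 -0.3 -0.6] w 33.3
turn about tool z -0.08
```

View pics/E.png

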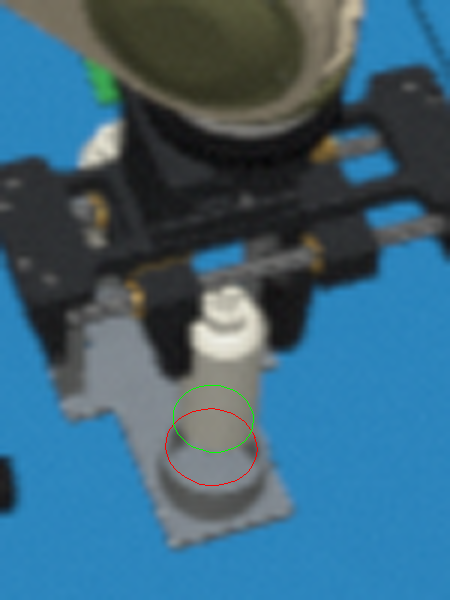

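Side view: bottle body centre about (222,400), bottom edge about y=455. Well rim spans about x 160 to 268 with its front at y≈490. I'll measure the edges numerically before inserting.

```bash
python3 - <<'E'
from h import *
b=grab('side');im=b['img'].astype(int)
s=manip.sense()['position']; z=s[2]-33.2
print('TCP axis proj at bottom/66/90',[proj(b,np.array([s[0],s[1],z+h])).round(2) for h in(0,20,40,60,66,90)])
print('well centre proj',proj(b,np.array([541,-257,32])).round(2),proj(b,np.array([541,-257,32])+[23.5,0,0]).round(2))
for v in range(284,322,2): print(v,'R',im[v,296:326,2].tolist())
E
```

```text
TCP axis proj at bottom/66/90 [array([310.58, 304.9 ]), array([310.91, 300.25]), array([311.24, 295.48]), array([311.58, 290.59]), array([311.69, 289.1 ]), array([312.11, 283.01])]
well centre proj [309.74 308.96] [318.5  307.17]
284 R [110, 143, 115, 58, 46, 45, 47, 44, 44, 40, 40, 42, 89, 183, 197, 183, 189, 187, 195, 184, 134, 74, 35, 23, 20, 21, 23, 27, 28, 28]
286 R [86, 96, 84, 53, 35, 27, 31, 27, 28, 25, 28, 33, 89, 191, 209, 197, 193, 189, 207, 225, 215, 159, 84, 31, 25, 23, 25, 22, 28, 25]
288 R [123, 108, 73, 35, 25, 26, 27, 28, 26, 24, 43, 84, 127, 147, 166, 195, 208, 197, 188, 184, 212, 208, 146, 80, 32, 23, 26, 27, 28, 26]
290 R [126, 124, 102, 61, 28, 27, 27, 24, 24, 29, 78, 177, 223, 229, 210, 186, 184, 193, 201, 220, 223, 204, 165, 99, 37, 21, 22, 25, 26, 27]
292 R [130, 130, 125, 105, 62, 30, 28, 28, 26, 23, 65, 166, 216, 223, 228, 229, 229, 227, 225, 220, 210, 183, 138, 86, 35, 24, 25, 28, 33, 40]
294 R [131, 130, 130, 128, 102, 57, 30, 25, 26, 24, 41, 108, 143, 163, 184, 202, 206, 200, 190, 165, 140, 129, 126, 125, 105, 68, 47, 44, 44, 45]
296 R [132, 130, 131, 129
[... 1162 characters left out ...]
 57, 104, 127, 127, 105, 108, 123, 127, 128, 129, 130, 129, 130, 129, 130, 128, 126, 129, 126, 124, 118, 112, 107, 80, 52, 44, 46, 43, 43]
314 R [46, 47, 69, 111, 127, 103, 83, 97, 116, 127, 129, 131, 130, 129, 129, 130, 129, 130, 129, 129, 128, 112, 92, 109, 122, 94, 57, 44, 44, 46]
316 R [44, 46, 51, 88, 117, 113, 93, 80, 83, 87, 102, 118, 124, 126, 126, 124, 123, 123, 113, 94, 81, 76, 85, 115, 127, 124, 97, 56, 46, 45]
318 R [46, 44, 45, 52, 84, 115, 118, 101, 85, 82, 84, 84, 86, 87, 89, 87, 85, 83, 82, 79, 82, 96, 115, 127, 128, 130, 126, 94, 53, 42]
320 R [43, 45, 45, 46, 61, 122, 137, 128, 120, 107, 95, 89, 88, 85, 85, 85, 85, 83, 88, 100, 118, 127, 127, 125, 122, 126, 116, 81, 54, 47]
```

```bash
python3 - <<'E'
from h import *
b=grab('side');im=b['img'].astype(int)
s=manip.sense()['position']; z=s[2]-33.2
def ext(c,r):
    q=np.array([proj(b,np.array(c)+[r*np.cos(t),r*np.sin(t),0]) for t in np.linspace(0,6.283,200)]);return q.min(0).round(1),q.max(0).round(1)
print('bottle bottom pred',ext([s[0],s[1],z],17));print('rim outer pred for (541,-257)',ext([541,-257,32],23.5));print('per mm x,y',(proj(b,np.array([551,-257,32]))-proj(b,np.array([541,-257,32])))/10,(proj(b,np.array([541,-247,32]))-proj(b,np.array([541,-257,32])))/10)
for u in(308,310,312): print(u,im[300:328,u,2].tolist())
print('bar', )
E
```

```text
bottle bottom pred (array([303.8, 299.4]), array([317.3, 310.6]))
rim outer pred for (541,-257) (array([300.6, 301.4]), array([318.9, 316.8]))
per mm x,y [ 0.37359044 -0.07611003] [-0.10675256 -0.31703255]
308 [139, 139, 142, 140, 142, 140, 139, 141, 141, 137, 130, 130, 129, 129, 131, 131, 125, 90, 85, 85, 87, 101, 128, 128, 115, 77, 49, 45]
310 [142, 144, 142, 142, 142, 141, 143, 143, 142, 139, 127, 129, 129, 128, 130, 129, 126, 101, 87, 85, 84, 94, 125, 125, 80, 47, 43, 45]
312 [142, 142, 138, 141, 140, 140, 139, 139, 138, 136, 126, 128, 128, 129, 130, 129, 125, 93, 85, 84, 85, 100, 121, 102, 63, 46, 43, 44]
bar
```

Seen edges against predictions put both the bottle and the well near (542.5, -257), within about 1 mm. I'll lower it slowly and watch the force.

```bash
python3 -m jog '[[[0,0,0.6],0],[[0,0,0.6],0],[[0,0,0.6],0],[[0,0,0.5],0],[[0,0,0.4],0],[[0,0,0.3],0],[[0,0,0],0],[[0,0,0],0],[[0,0,0],0]]'
```

```text
t: 10.7
position: [541.6, -259.1, 55.5]
tool_rot: [180.0, 0.0, 93.9]
contact_force: [-0.4, 1.2, -0.6]
grip_width: 33.1
grip_force: 12.0
```

```bash
python3 -m jog '[[[0,0,0.3],0],[[0,0,0.3],0],[[0,0,0.25],0],[[0,0,0.2],0],[[0,0,0.1],0],[[0,0,0],0],[[0,0,0],0],[[0,0,0],0]]'
python3 - <<'E'
from h import *
to((541.5,-258,43.2),94)
b=grab('side')
cv2.imwrite('pics/F.png',cv2.resize(b['img'][235:335,275:350],None,fx=6,fy=6,interpolation=cv2.INTER_CUBIC))
E
```

```text
t: 11.5
position: [541.5, -259.1, 43.9]
tool_rot: [180.0, 0.0, 93.9]
contact_force: [0.4, 0.3, 0.3]
grip_width: 33.4
grip_force: 12.0
t 11.5 pos [ 541.5 -259.1   43.9] rot [1.7999e+02 1.0000e-02 9.3920e+01] tool shift cm [0.11 0.01 0.07] F [0.4 0.3 0.3] w 33.4
turn about tool z -0.08
```

View pics/F.png

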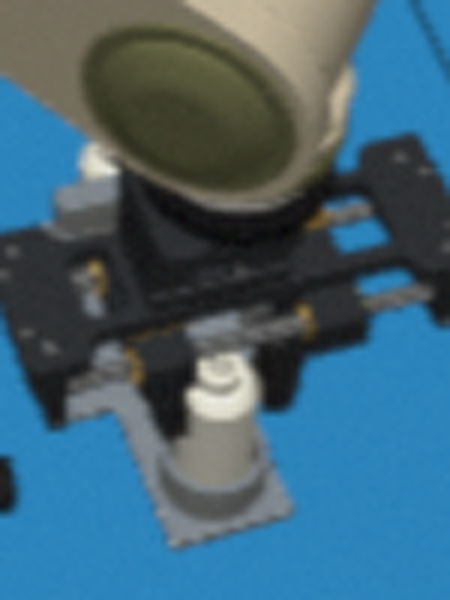

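The bottle is inside the well (ring around it at about (213,475)), upright, and nearly on the floor. I'll go down until it touches, then let go.

```bash
python3 -m jog '[[[0,0,0.07],0],[[0,0,0.05],0],[[0,0,0],0],[[0,0,0],0]]'
python3 -m jog '[[[0,0,0],0],[[0,0,0],0],[[0,0,0],0],[[0,0,0],0],[[0,0,0],0],[[0,0,0],0],[[0,0,0],0],[[0,0,0],0],[[0,0,0],0],[[0,0,0],0]]' 0.4
python3 -c "
from h import *
to((541.5,-258,43.2),94)"
```

```text
t: 11.95
position: [541.6, -259.2, 43.2]
tool_rot: [180.0, 0.0, 93.9]
contact_force: [-1.1, 0.8, 5.0]
grip_width: 33.1
grip_force: 12.0
t: 12.95
position: [541.5, -259.0, 42.5]
tool_rot: [-180.0, -0.0, 93.9]
contact_force: [-0.0, -0.4, 0.3]
grip_width: 53.1
grip_force: 0.0
t 12.95 pos [ 541.5 -259.    42.5] rot [-180.     -0.     93.92] tool shift cm [ 0.1   0.01 -0.07] F [-0.  -0.4  0.3] w 53.1
turn about tool z -0.08
```

```bash
python3 -m jog '[[[0,0,-0.5],0],[[0,0,-1],0],[[0,0,-2],0],[[0,0,-3],0],[[0,0,-3.5],0],[[0,0,-3.5],0],[[0,0,-2.5],0],[[0,0,-1],0],[[0,0,0],7.5],[[0,0,0],7.5],[[0,0,0],7.5],[[0,0,0],7.5],[[0,0,0],7.5],[[0,0,0],7.5],[[0,0,0],7.5],[[0,0,0],7.5],[[0,0,0],7.5],[[0,0,0],7.5],[[0,0,0],7.5],[[0,0,0],7.5]]'
python3 -m jog '[[[0,0,0],0],[[0,0,0],0]]'
python3 - <<'E'
from h import *
to((537.3,-192.3,180),4)
a=grab('top');b=grab('side')
A=cv2.resize(a['img'][150:250,320:420],None,fx=4,fy=4,interpolation=cv2.INTER_CUBIC)
B=cv2.resize(b['img'][185:335,250:350],None,fx=4,fy=4,interpolation=cv2.INTER_CUBIC)
cv2.imwrite('pics/G.png',np.hstack([np.vstack([A,np.zeros((200,400,3),np.uint8)]),B]))
E
```

```text
t: 14.95
position: [541.2, -258.8, 211.9]
tool_rot: [-180.0, 0.1, 3.6]
contact_force: [-0.1, -0.3, 0.0]
grip_width: 52.7
grip_force: 0.0
t: 15.15
position: [541.3, -258.9, 212.2]
tool_rot: [-180.0, 0.0, 4.1]
contact_force: [-0.4, 0.5, -0.5]
grip_width: 52.9
grip_force: 0.0
t 15.15 pos [ 541.3 -258.9  212.2] rot [-1.7997e+02  3.0000e-02  4.1200e+00] tool shift cm [ 0.08 -6.67  3.22] F [-0.4  0.5 -0.5] w 52.9
turn about tool z 0.12
```

View pics/G.png

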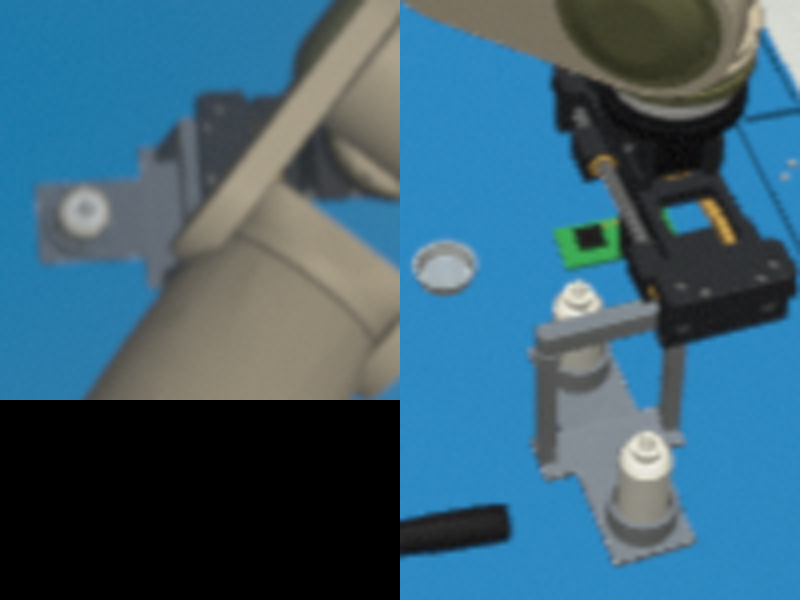

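The bottle is seated upright in the well at (645,490) and the carrier has not moved. Next I'll go over the handle and down, with the fingers about 53 mm apart.

```bash
python3 -m jog '[[[0.08,-1.2,0],0],[[0,-2.1,0],0],[[0,-2.1,0],0],[[0,-1.27,0],0],[[0,0,0],0],[[0,0,1],0],[[0,0,1.5],0],[[0,0,2],0],[[0,0,2],0],[[0,0,1.5],0],[[0,0,1],0],[[0,0,0.6],0],[[0,0,0],0],[[0,0,0],0],[[0,0,0],0]]'
python3 - <<'E'
from h import *
to((537.3,-192.3,116),4)
b=grab('side')
cv2.imwrite('pics/H.png',cv2.resize(b['img'][185:335,250:350],None,fx=4,fy=4,interpolation=cv2.INTER_CUBIC))
E
```

```text
t: 16.75
position: [538.0, -192.7, 117.2]
tool_rot: [180.0, -0.1, 3.9]
contact_force: [-0.4, -0.0, -0.2]
grip_width: 52.6
grip_force: 0.0
t 16.75 pos [ 538.  -192.7  117.2] rot [ 1.7995e+02 -7.0000e-02  3.9200e+00] tool shift cm [-0.07 -0.04  0.12] F [-0.4 -0.  -0.2] w 52.6
turn about tool z -0.08
```

View pics/H.png

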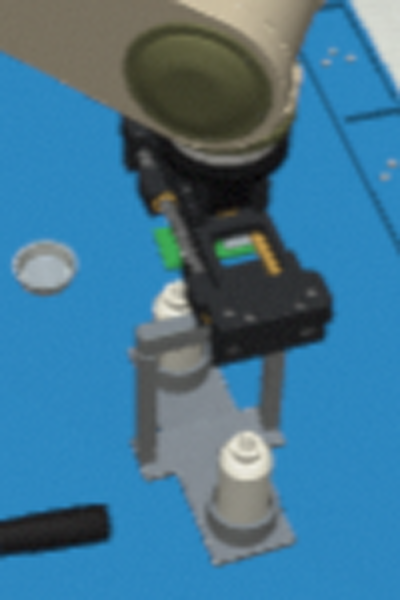

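The gripper is astride the bar near (212,325), in the middle along y, and both bottles are clear. I'll close on it.

```bash
python3 -m jog '[[[0,0,0],0],[[0,0,0],0],[[0,0,0],0],[[0,0,0],0],[[0,0,0],0],[[0,0,0],0],[[0,0,0],0],[[0,0,0],0],[[0,0,0],0],[[0,0,0],0],[[0,0,0],0],[[0,0,0],0]]' 1 15
python3 -m jog '[[[0,0,0],0],[[0,0,0],0],[[0,0,0],0]]' 1 45
```

```text
t: 18.0
position: [537.6, -192.4, 116.4]
tool_rot: [-180.0, 0.0, 3.9]
contact_force: [0.4, 1.5, -2.2]
grip_width: 13.7
grip_force: 15.0
t: 18.3
position: [537.6, -192.5, 116.4]
tool_rot: [-180.0, 0.0, 3.9]
contact_force: [0.4, 0.2, -4.5]
grip_width: 13.2
grip_force: 45.0
```

Gripped at 13.2 mm; the bar is 14 mm. I'll lift slowly by about 10.5 cm.

```bash
python3 -m jog '[[[0,0,-0.2],0],[[0,0,-0.4],0],[[0,0,-0.6],0],[[0,0,-0.8],0],[[0,0,-0.9],0],[[0,0,-0.9],0],[[0,0,-0.9],0],[[0,0,-0.9],0],[[0,0,-0.9],0],[[0,0,-0.9],0],[[0,0,-0.9],0],[[0,0,-0.8],0],[[0,0,-0.6],0],[[0,0,-0.4],0],[[0,0,-0.2],0],[[0,0,-0.1],0],[[0,0,0],0]]'
python3 -m jog '[[[0,0,0],0],[[0,0,0],0],[[0,0,0],0],[[0,0,0],0],[[0,0,0],0],[[0,0,0],0],[[0,0,0],0],[[0,0,0],0],[[0,0,0],0],[[0,0,0],0]]'
python3 - <<'E'
from h import *
b=grab('side')
cv2.imwrite('pics/I.png',cv2.resize(b['img'][135:335,230:370],None,fx=3,fy=3,interpolation=cv2.INTER_CUBIC))
E
```

```text
t: 20.0
position: [537.7, -192.4, 220.4]
tool_rot: [-180.0, 0.0, 3.9]
contact_force: [-0.6, 0.2, -4.1]
grip_width: 13.1
grip_force: 45.0
t: 21.0
position: [537.7, -192.4, 220.6]
tool_rot: [-180.0, -0.0, 3.9]
contact_force: [0.0, -0.2, -5.6]
grip_width: 13.1
grip_force: 45.0
```

View pics/I.png

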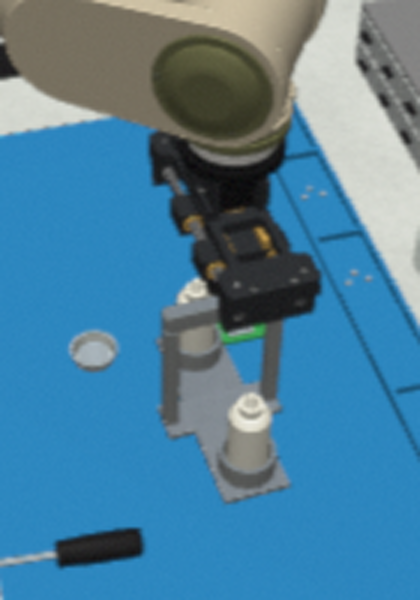

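The carrier hangs level with both bottles upright in their wells, at (248,440) and (197,320). It is clear of the mat and bears about 5 N on the wrist, so I'm handing in.

```bash
python3 -c "
from station import manip
print(manip.job_done())"
```

```text
the job is handed in; nothing more can be done
None
```

The loose bottle is seated in the empty well, and the arm holds the carrier by its handle with both bottles, level and still about 10 cm above the mat; the job is handed in (no verdict was returned).

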